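# Slide the tin into the low pantry shelf

### The arm

A 6-joint arm with a two-finger parallel gripper is mounted at the origin on the work surface. World frame = base frame: x ahead of the robot, y to its left, z up, the work surface at z = 0. Lengths are in m, angles in rad, forces in N, time in s.
With the tool pointing down it reaches from about 0.375 to 0.975 m from the base axis. Payload 3.8 kg.
Tool frame: the origin (TCP) lies midway between the tips of the shut fingers; the grasp point (between the pads) lies 19 mm behind it; y points along the fingers, x is the direction in which the jaws open and shut, and the axes are right-handed (so a half turn about y gives the same grasp; the last joint's range is limited). The gripper opens to 85 mm and grips with 20 to 120 N. Pads are 22 mm wide; open, the fingers measure 114 mm over their backs; the gripper's body (76 mm by 85 mm) begins 54 mm behind the grasp point. The pads swing forward as they close: fully open they stand 13 mm farther back than shut.
Start: joints at [-1.155, 0.264, 1.604, -0, 1.274, -0.037], TCP at [0.295, -0.607, 0.231] pointing down, gripper open.
Joint ranges: [-2.63, 2.63], [-0.94, 2.18], [0.31, 2.57], [-1.31, 4.45], [0, 2.66], [-2.55, 2.55]. Speed limits (rad/s): [2.57, 2.57, 3.14, 3.14, 3.14, 3.14].

### API

Orientations are given as [roll, pitch, yaw] about the fixed x, y, z axes, in that order (R = Rz(yaw) Ry(pitch) Rx(roll)).
In Python, from bench import robot, viewer gives the robot as it stands.
- The arm moves only by the tool step_arm, never from a script. Its argument "targets" is a list of rows, each an object of numbers: "tx", "ty", "tz": the shift along the world's x, y, z in mm; "ax", "ay", "az": the turn, a rotation vector about the world's x, y, z in degrees. A call has 1 to 20 rows; each row is the pose to reach, as a shift and turn from the pose commanded when the call began; what a row does not reach only later rows make up. A row lasts 1/8 s, in which the tool goes at most 62.5 mm and 10.7 degrees, less where a joint would pass 70% of its speed; a pose out of reach is approached as far as the arm can. A call with a gripper value outside its range is refused whole. "gripper" is the closure, from 0 (fully open) to 1 (shut), set as the call begins (left out, the last holds). The fingers move at their own pace and stop on an object; "squeeze" is the grip in N (left out, the last holds). Time passes only in rows, so rows that repeat a pose let the fingers close. It gives the time, the measured TCP pose, the force and the opening at its end, in the units of the state.
- robot.state(): the state, without advancing time (a new reading comes with each control period).
- viewer.camera(name): name is "scene" or "top"; returns a dict with "frame" (420x560x3 uint8, red, green, blue), "range_z" (420x560 float32, m along the optical axis (not along the pixel's ray), 0 where there is no reading), "mtx" (3x3 intrinsics, pixels), "R" (3x3) and "t" (3): a world point X has camera coordinates R X + t. Camera axes: x right, y down, z forward; pixel columns grow to the right and rows downward; lengths in m; the calibration is good to about 2 mm. A picture is of the moment at which its call begins.
- robot.hand_in(): hands the job in, once; it reports no verdict.
The state is a dict: "clock": time; "qpos": joint angles; "joint_vel": joint speeds; "tau": joint torques, N m; "ee_pos": TCP position; "ee_rot": TCP orientation; "ft_force": force on the tool from outside, world axes, zero at the start; "torque": the same for the moment, N m; "width": finger opening in m.
Only numpy, scipy, OpenCV 4.12 (cv2) and the standard library are available. Lean on these libraries where they do the work, as an engineer would, in place of code of your own. Each camera call takes 0.05 s, during which the arm holds its last target.

### The job

The red tin on the wooden crate belongs in the free bay of the low pantry shelf, the one with the cork liner, beside the green tin. Lift it down, set it gently on the counter in front of the shelf and let go of it; then take it by its tab end and slide it along the counter under the board, tab end towards you (outwards), until it is fully home against the back rail, without ramming it. Leave the green tin and the jars where they are.

Things in the scene. Friction and masses are not known exactly. Their poses are not given: they have to be found in the camera images.
- tin: The red tin to put away, loose, 0.3 to 0.65 kg: flat box 150 mm long (x) by 60 mm wide (y) by 46 mm high, with a wooden pull tab on its -x end and two 2 mm slippery plastic glides under it (counted in the 46). Origin: centre of the underside of the 150 x 60 body (tab not counted). It starts flat on top of the crate, tab end roughly towards the robot.
- tin_tab (a point): Centre of the red tin's pull tab: 89 mm from the tin's origin along its -x, 25 mm above its underside. The tab sticks out 28 mm from the middle of the end face (x), is 14 mm thick (y) and 24 mm high, 13 to 37 mm above the underside. Axes as the tin's.
- shelf: Low light-wood shelf on the counter, fixed: 140 mm deep (x), 190 mm wide (y), 66 mm high. Origin: centre of its footprint. Its open mouth faces its -x (the robot, turned up to 0.25 rad). Top board 14 mm thick. Three upright walls 14 mm thick make two bays 74 mm wide, centred on y = +44 and -44 mm; no floor: a tin slides on the counter itself.
- shelf_mouth (a point): Middle of the lower front edge of the shelf's top board: 52 mm above the counter (the clear height of the bays), 70 mm from the shelf's origin along its -x. A tin that is home stands out 25 mm, plus its tab, in front of this edge.
- shelf_rail (a point): Middle of the front face of the back rail, at counter height, 55 mm from the shelf's origin along its +x. The rail is 24 mm high and stops the tins in both bays; a tin that is home touches it with its end.
- liner: Thin cork liner, 190 by 62 mm, lying in the free bay (either of the two) and out in front of it; it is seen only and does not affect sliding. Its frame is the home pose: with the tin home against the rail, tab outwards, the tin's origin stands about 1 mm beyond the liner's origin (along +x), on the bay's centre line, and their axes agree.
- crate: Upturned plywood crate, fixed, 200 mm (x) by 150 mm (y), 70 mm high, on the left or the right of the shelf. Origin: centre of its underside.
- neighbour: Green tin already home in the other bay, of the same shape, size and origin as the red one; loose, leave alone.
- big_jar: Big jar of yellow pumpkin with white lid, 90 mm across, 150 mm high, standing on the counter on the side opposite the crate; loose, leave alone. Origin: centre of the underside.
- jar_a: Berry jar with brass lid, 60 mm across, 85 mm high, standing on the shelf's top board towards the back; loose, leave alone. Origin: centre of the underside.
- jar_b: Pea jar with green lid, same size and place, beside the berry jar; loose, leave alone. Origin: centre of the underside.
Things that resemble listed ones, but are neither listed nor needed, are in the scene too. There is more than one size of the tin; the job needs the largest. Leave any turquoise look-alike of the shelf alone.

How it is judged:
On the way:
1. the red tin stands flat on the counter, let go and still, its middle in front of the shelf's board (outside) (height (world z) of tin below 0.005 m and angle between tin's own z axis and vertical below 0.06 rad and linear speed of tin below 0.02 m/s and contact force between the fingers and tin below 0.3 N and x of tin in the frame of shelf between -0.33 and -0.075 m and y of tin in the frame of shelf between -0.2 and 0.2 m), for 0.2 s.
At the end, for the whole second after the job is handed in: The red tin lies flat on the counter inside the free bay, tab end outwards, within about 7 mm of the back rail, its origin within 11 mm of the bay's centre line and its length within 0.15 rad of it, at rest and let go; green tin within 15 mm and jars within 30 mm of where they were (x of tin in the frame of liner between -0.006 and 0.008 m and y of tin in the frame of liner between -0.011 and 0.011 m and x of tin_tab in the frame of liner below -0.07 m and angle between the x axis of tin and the x axis of liner, either way round below 0.15 rad and angle between tin's own z axis and vertical below 0.05 rad and height (world z) of tin below 0.004 m and linear speed of tin below 0.01 m/s and distance of neighbour from where it was at the start of the episode below 0.015 m and distance of each of big_jar, jar_a, jar_b from where it was at the start of the episode below 0.03 m); the robot touches nothing.
It fails at once if the green tin was shifted by more than 15 mm or tipped (distance of neighbour from where it was at the start of the episode above 0.015 m or angle between neighbour's own z axis and vertical above 0.35 rad).
It fails at once if a jar was shifted by more than 30 mm or tipped (distance of any of big_jar, jar_a, jar_b from where it was at the start of the episode above 0.03 m or angle between any of big_jar, jar_a, jar_b's own z axis and vertical above 0.35 rad).
It fails at once if the red tin was dropped or flung (faster than 0.4 m/s while not held; a fall of more than about 8 mm) (linear speed of tin above 0.4 m/s and contact force between the fingers and tin below 0.3 N).
It fails at once if the red tin was rammed against the shelf (more than 60 N) (contact force between tin and shelf above 60 N).
It also fails if it takes over 54 s, if anything falls off the work surface, if the arm or the gripper's body presses on something with over 40 N, if the wrist force passes 120 N, or if a joint passes its speed limit or range.

## Working session

There is one attempt and no reset: what is moved stays moved. The work goes in short steps, Python scripts to look and compute and a tool call to move; the robot and the scene stay as the last step left them, time stands still between calls to the robot, and variables do not carry over. Pictures are saved under pics/ and viewed, and the job is handed in when it is done.

Besides the shell and the picture viewer there is one more tool, called after ">>>" as a command line: name --argument value ..., lists and objects as JSON in quotes. step_arm: Moves the arm, as the interface text tells. Its arguments: {"type":"object","properties":{"targets":{"type":"array","items":{"type":"object","properties":{"tx":{"type":"number"},"ty":{"type":"number"},"tz":{"type":"number"},"ax":{"type":"number"},"ay":{"type":"number"},"az":{"type":"number"}}}},"gripper":{"type":"number"},"squeeze":{"type":"number"}},"required":["targets"]}

```bash
mkdir -p pics; ls
cat > h.py <<'E'
import numpy as np,cv2
from bench import robot,viewer
def grab(n):
    c=viewer.camera(n); return c
def save(c,p): cv2.imwrite(p,c["frame"][:,:,::-1])
def world(c,u,v,z=None):
    K=c["mtx"];R=np.array(c["R"]);t=np.array(c["t"])
    d=np.linalg.inv(K)@np.array([u,v,1.]); o=-R.T@t; d=R.T@d
    return o+d*(z-o[2])/d[2]
def depthpts(c):
    K=c["mtx"];R=np.array(c["R"]);t=np.array(c["t"])
    v,u=np.mgrid[:420,:560]; Z=c["range_z"]
    P=np.stack([(u-K[0,2])/K[0,0]*Z,(v-K[1,2])/K[1,1]*Z,Z],-1)-t
    W=P@R; W[Z==0]=np.nan; return W
E
python3 - <<'E'
from h import *
import pickle
print(robot.state())
for n in("scene","top"):
    c=grab(n);save(c,f"pics/{n}0.png");pickle.dump(c,open(n+"0.pkl","wb"));print(c["R"],c["t"],c["mtx"])
E
```

```text
pics
{'clock': 0.0, 'qpos': array([-1.15491233e+00,  2.64754852e-01,  1.60539897e+00,  2.08367855e-05,
        1.27369363e+00, -3.69132115e-02]), 'joint_vel': array([-3.55988335e-04,  1.28723483e-03, -1.14353459e-03,  1.47595782e-03,
       -2.84147301e-05, -1.33036002e-03]), 'tau': array([ 1.92803786e-04, -5.15108728e+01, -3.67313433e+01, -3.89698116e-04,
        1.28057058e-02, -1.16713713e-05]), 'ee_pos': array([ 0.29499758, -0.6063012 ,  0.2299474 ]), 'ee_rot': array([-1.57069322,  0.00225252, -1.11800512]), 'ft_force': array([-0.43838864,  0.67504078,  0.11558249]), 'torque': array([ 0.02866212, -0.00090923,  0.01049716]), 'width': 0.08530565745073361}
[[ 0.50873667  0.86092049 -0.00170809]
 [ 0.69617884 -0.41255282 -0.58748209]
 [-0.50648004  0.29768454 -0.80923537]] [-0.25589337 -0.40244287  1.74697676] [[481.14602675   0.         275.36893573]
 [  0.         481.14602675 211.60161714]
 [  0.           0.           1.        ]]
[[ 0.00480525 -0.99995423  0.00827355]
 [-0.99235225 -0.00578891 -0.12330249]
 [ 0.12334474 -0.00761778 -0.99233464]] [-0.07723087  0.62574369  1.29348526] [[470.09706925   0.         282.37639183]
 [  0.         470.09706925 210.4772962 ]
 [  0.           0.           1.        ]]
```

View pics/scene0.png

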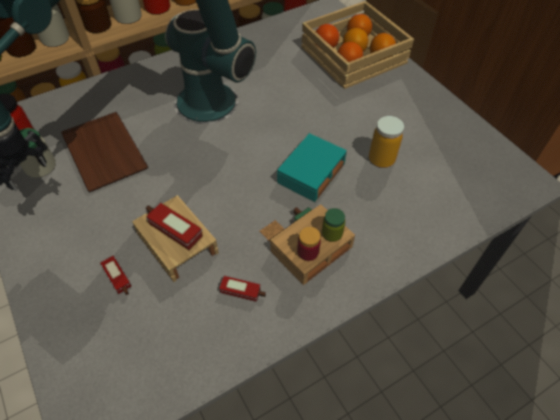

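View pics/top0.png

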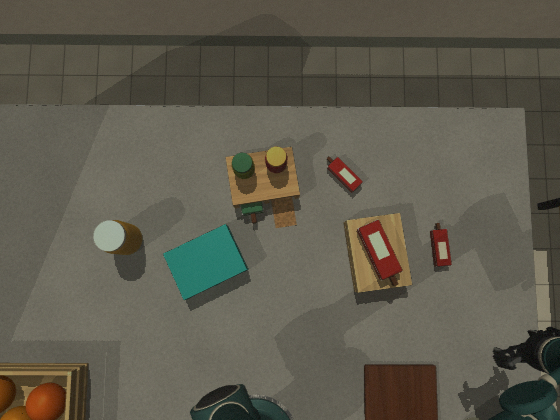

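The top view shows the red tin at about (380,250) with its tab at about (393,282), on the crate. The shelf is at about (263,178), the cork liner at about (285,213) in the right bay and the green tin's tab at about (254,220). The turquoise look-alike is at (205,262). Next I'll measure these.

```bash
cat > m0.py <<'E'
from h import *
import pickle
for n in("top","scene"):
    c=pickle.load(open(n+"0.pkl","rb"));W=depthpts(c);f=c["frame"]
    hsv=cv2.cvtColor(f,cv2.COLOR_RGB2HSV).astype(int);H,S,V=hsv[...,0],hsv[...,1],hsv[...,2]
    def rep(name,m,zlo=None,zhi=None):
        m=m.copy()
        if zlo is not None: m&=(W[...,2]>zlo)&(W[...,2]<zhi)
        k,lab,st,ce=cv2.connectedComponentsWithStats(m.astype(np.uint8))
        for i in range(1,k):
            if st[i,4]<60: continue
            mm=lab==i;P=W[mm];P=P[~np.isnan(P[:,0])]
            if len(P)<20: continue
            if not(0.3<np.median(P[:,0])<0.95 and abs(np.median(P[:,1]))<.5): continue
            r=cv2.minAreaRect((P[:,:2]*1000).astype(np.float32))
            print(n,name,"px",ce[i].round(),"n",len(P),"zmed %.3f"%np.median(P[:,2]),"rect",np.round(r[0],1),np.round(r[1],1),round(r[2],1), "box",cv2.boxPoints(r).round(0).tolist())
    red=((H<8)|(H>172))&(S>150)
    rep("red",red)
    rep("tinTop",np.ones_like(red),.108,.124)
    rep("crateTop",np.ones_like(red),.062,.078) 
    rep("h66",np.ones_like(red),.058,.074)
    rep("liner",(H>5)&(H<20)&(S>80),-.01,.012)
    rep("tabheights",np.ones_like(red),.083,.106)
    rep("green",np.ones_like(red),.03,.05)
    rep("jars",np.ones_like(red),.145,.158)
E
python3 m0.py
```

```text
top red px [344. 173.] n 329 zmed 0.032 rect [ 735.7 -252.2] [102.8  39.8] 44.1 box [[685.0, -274.0], [713.0, -302.0], [786.0, -231.0], [759.0, -202.0]]
top red px [380. 251.] n 909 zmed 0.117 rect [ 514.6 -332.4] [148.6  60.2] 24.2 box [[435.0, -335.0], [459.0, -390.0], [595.0, -329.0], [570.0, -275.0]]
top tinTop px [123. 239.] n 181 zmed 0.117 rect [541.8 356.9] [59.6 88.4] 77.0 box [[492.0, 338.0], [578.0, 318.0], [592.0, 376.0], [505.0, 396.0]]
top tinTop px [380. 250.] n 1317 zmed 0.117 rect [ 503.7 -338.1] [175.5  62.6] 23.8 box [[411.0, -345.0], [436.0, -402.0], [597.0, -331.0], [571.0, -274.0]]
top crateTop px [263. 180.] n 2349 zmed 0.067 rect [721.4 -16.6] [140.9 190. ] 9.6 box [[636.0, 65.0], [668.0, -122.0], [807.0, -99.0], [775.0, 89.0]]
top crateTop px [378. 253.] n 2524 zmed 0.071 rect [ 509.2 -338.8] [200.1 151.1] 8.3 box [[399.0, -278.0], [421.0, -428.0], [619.0, -399.0], [597.0, -250.0]]
top crateTop px [204. 262.] n 3436 zmed 0.067 rect [481.2 138.5] [139.9 190.2] 26.1 box [[377.0, 193.0], [460.0, 22.0], [586.0, 84.0], [502.0, 255.0]]
top h66 px [263. 181.] n 2422
[... 5441 characters left out ...]
 742.2 -105. ] [141.2  13.7] 14.3 box [[672.0, -116.0], [676.0, -129.0], [812.0, -94.0], [809.0, -81.0]]
scene green px [239. 286.] n 402 zmed 0.032 rect [ 739.1 -249.7] [102.8  41.6] 44.3 box [[688.0, -271.0], [717.0, -300.0], [790.0, -229.0], [761.0, -199.0]]
scene jars px [390. 125.] n 403 zmed 0.150 rect [550.7 378. ] [80.5 81.8] 71.0 box [[499.0, 353.0], [576.0, 327.0], [603.0, 403.0], [525.0, 429.0]]
scene jars px [335. 216.] n 284 zmed 0.151 rect [744.1  37.5] [50.  52.5] 56.7 box [[708.0, 31.0], [752.0, 2.0], [780.0, 44.0], [736.0, 73.0]]
scene jars px [309. 236.] n 306 zmed 0.151 rect [761.  -52.1] [52.5 52. ] 66.7 box [[727.0, -66.0], [775.0, -87.0], [795.0, -38.0], [748.0, -18.0]]
```

>>> step_arm --targets '[{"tx": 30,"ty": 40,"tz": 10},{"tx": 70,"ty": 85,"tz": 20},{"tx": 110,"ty": 135,"tz": 20},{"tx": 150,"ty": 185,"tz": 20},{"tx": 190,"ty": 235,"tz": 10,"az": -1},{"tx": 222,"ty": 276,"tz": 0,"az": -1.8},{"tx": 222,"ty": 276,"tz": -40,"az": -1.8},{"tx": 222,"ty": 276,"tz": -75,"az": -1.8},{"tx": 222,"ty": 276,"tz": -75,"az": -1.8},{"tx": 222,"ty": 276,"tz": -75,"az": -1.8}]' --gripper 0

```text
validation failed for argument at $.ta...
```

Run:
```python
from h import *
for n in("scene","top"):
    c=grab(n);save(c,f"pics/{n}1.png")
a=cv2.imread("pics/scene1.png")[150:300,80:300];b=cv2.imread("pics/top1.png")[170:320,300:520]
cv2.imwrite("pics/z1.png",cv2.resize(np.hstack([a,b]),None,fx=1.8,fy=1.8,interpolation=cv2.INTER_CUBIC))
```

```text
(no output)
```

View pics/z1.png

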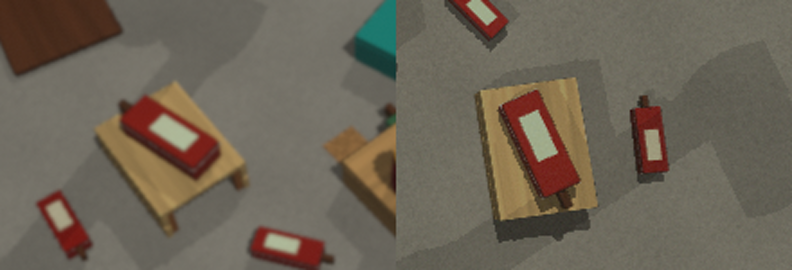

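The call was refused and the arm hasn't moved; the tin is still on the crate in both crops. I'll retry with all six fields in every row.

>>> step_arm --targets '[{"tx": 30,"ty": 40,"tz": 10,"ax": 0,"ay": 0,"az": 0},{"tx": 70,"ty": 85,"tz": 20,"ax": 0,"ay": 0,"az": 0},{"tx": 110,"ty": 135,"tz": 20,"ax": 0,"ay": 0,"az": 0},{"tx": 150,"ty": 185,"tz": 20,"ax": 0,"ay": 0,"az": 0},{"tx": 190,"ty": 235,"tz": 10,"ax": 0,"ay": 0,"az": -1},{"tx": 222,"ty": 276,"tz": 0,"ax": 0,"ay": 0,"az": -1.8},{"tx": 222,"ty": 276,"tz": -40,"ax": 0,"ay": 0,"az": -1.8},{"tx": 222,"ty": 276,"tz": -75,"ax": 0,"ay": 0,"az": -1.8},{"tx": 222,"ty": 276,"tz": -75,"ax": 0,"ay": 0,"az": -1.8},{"tx": 222,"ty": 276,"tz": -75,"ax": 0,"ay": 0,"az": -1.8}]' --gripper 0

```text
clock: 1.45
ee_pos: [0.5178, -0.3315, 0.1574]
ee_rot: [-1.57, -0.001, -1.15]
ft_force: [1.1, 0.3, 0.4]
width: 0.0852
```

Run:
```python
from h import *
for n in("scene","top"):
    c=grab(n);save(c,f"pics/{n}2.png")
a=cv2.imread("pics/scene2.png")[150:300,80:300];b=cv2.imread("pics/top2.png")[170:320,300:520]
cv2.imwrite("pics/z2.png",cv2.resize(np.hstack([a,b]),None,fx=1.8,fy=1.8,interpolation=cv2.INTER_CUBIC))
```

```text
(no output)
```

View pics/z2.png

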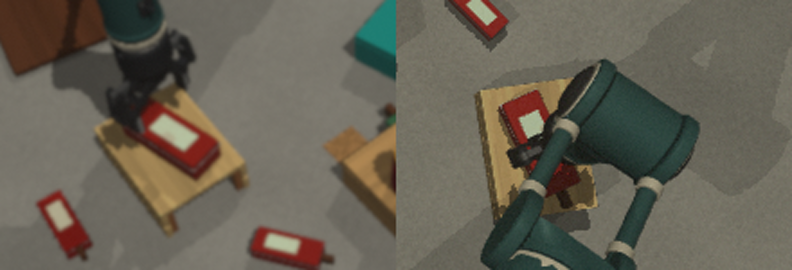

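The gripper straddles the tin, with one finger on each side (crop pixels (120,110) and (185,55)). Next: descend, close and lift a little.

>>> step_arm --targets '[{"tx": 0,"ty": 0,"tz": -30,"ax": 0,"ay": 0,"az": 0},{"tx": 0,"ty": 0,"tz": -55,"ax": 0,"ay": 0,"az": 0},{"tx": 0,"ty": 0,"tz": -70,"ax": 0,"ay": 0,"az": 0},{"tx": 0,"ty": 0,"tz": -80,"ax": 0,"ay": 0,"az": 0},{"tx": 0,"ty": 0,"tz": -80,"ax": 0,"ay": 0,"az": 0},{"tx": 0,"ty": 0,"tz": -80,"ax": 0,"ay": 0,"az": 0}]' --gripper 0

```text
clock: 2.3
ee_pos: [0.518, -0.3315, 0.0773]
ee_rot: [-1.57, -0.001, -1.149]
ft_force: [-0.2, -0.0, 0.4]
width: 0.0853
```

>>> step_arm --targets '[{"tx": 0,"ty": 0,"tz": 0,"ax": 0,"ay": 0,"az": 0},{"tx": 0,"ty": 0,"tz": 0,"ax": 0,"ay": 0,"az": 0},{"tx": 0,"ty": 0,"tz": 0,"ax": 0,"ay": 0,"az": 0},{"tx": 0,"ty": 0,"tz": 0,"ax": 0,"ay": 0,"az": 0},{"tx": 0,"ty": 0,"tz": 0,"ax": 0,"ay": 0,"az": 0},{"tx": 0,"ty": 0,"tz": 0,"ax": 0,"ay": 0,"az": 0},{"tx": 0,"ty": 0,"tz": 0,"ax": 0,"ay": 0,"az": 0},{"tx": 0,"ty": 0,"tz": 0,"ax": 0,"ay": 0,"az": 0}]' --gripper 1 --squeeze 60

```text
clock: 3.3
ee_pos: [0.518, -0.3313, 0.0773]
ee_rot: [-1.57, -0.001, -1.149]
ft_force: [-0.3, 0.5, 6.5]
width: 0.0593
```

>>> step_arm --targets '[{"tx": 0,"ty": 0,"tz": 3,"ax": 0,"ay": 0,"az": 0},{"tx": 0,"ty": 0,"tz": 10,"ax": 0,"ay": 0,"az": 0},{"tx": 0,"ty": 0,"tz": 20,"ax": 0,"ay": 0,"az": 0},{"tx": 0,"ty": 0,"tz": 30,"ax": 0,"ay": 0,"az": 0},{"tx": 0,"ty": 0,"tz": 40,"ax": 0,"ay": 0,"az": 0},{"tx": 0,"ty": 0,"tz": 40,"ax": 0,"ay": 0,"az": 0}]'

```text
clock: 4.05
ee_pos: [0.5183, -0.3316, 0.118]
ee_rot: [-1.569, -0.003, -1.149]
ft_force: [0.4, -0.2, -3.1]
width: 0.0594
```

Run:
```python
from h import *
for n in("scene","top"):
    c=grab(n);save(c,f"pics/{n}3.png")
a=cv2.imread("pics/scene3.png")[120:270,80:300];b=cv2.imread("pics/top3.png")[170:320,300:520]
cv2.imwrite("pics/z3.png",cv2.resize(np.hstack([a,b]),None,fx=1.8,fy=1.8,interpolation=cv2.INTER_CUBIC))
print(robot.state()["ft_force"],robot.state()["torque"])
```

```text
[ 0.22965443 -0.35275763 -3.45429452] [ 0.0292832  -0.0440304   0.00949442]
```

View pics/z3.png

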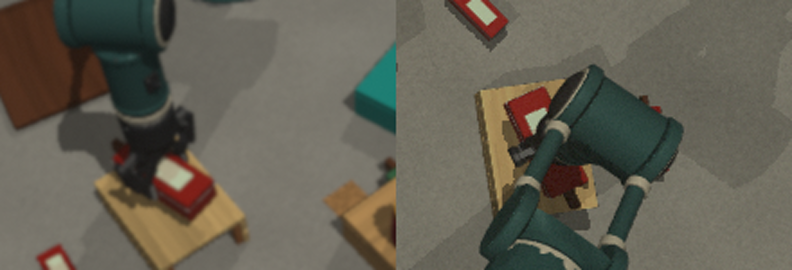

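The tin is held level clear of the crate, at about 3.3 N (about 0.34 kg). Next I'll carry it over to the spot in front of the free bay and align it with the bay.

>>> step_arm --targets '[{"tx": 0,"ty": 10,"tz": 15,"ax": 0,"ay": 0,"az": 0},{"tx": 0,"ty": 35,"tz": 25,"ax": 0,"ay": 0,"az": -2},{"tx": -1,"ty": 65,"tz": 25,"ax": 0,"ay": 0,"az": -4},{"tx": -1,"ty": 100,"tz": 25,"ax": 0,"ay": 0,"az": -6},{"tx": -2,"ty": 135,"tz": 25,"ax": 0,"ay": 0,"az": -8},{"tx": -2,"ty": 170,"tz": 20,"ax": 0,"ay": 0,"az": -11},{"tx": -3,"ty": 200,"tz": 10,"ax": 0,"ay": 0,"az": -13},{"tx": -3,"ty": 225,"tz": 0,"ax": 0,"ay": 0,"az": -14.6},{"tx": -3,"ty": 237,"tz": -20,"ax": 0,"ay": 0,"az": -14.6},{"tx": -3,"ty": 237,"tz": -45,"ax": 0,"ay": 0,"az": -14.6},{"tx": -3,"ty": 237,"tz": -70,"ax": 0,"ay": 0,"az": -14.6},{"tx": -3,"ty": 237,"tz": -90,"ax": 0,"ay": 0,"az": -14.6},{"tx": -3,"ty": 237,"tz": -100,"ax": 0,"ay": 0,"az": -14.6},{"tx": -3,"ty": 237,"tz": -105,"ax": 0,"ay": 0,"az": -14.6},{"tx": -3,"ty": 237,"tz": -105,"ax": 0,"ay": 0,"az": -14.6}]'

```text
clock: 6.02
ee_pos: [0.5147, -0.094, 0.0117]
ee_rot: [-1.57, -0.0, -1.404]
ft_force: [-0.4, -0.5, -3.8]
width: 0.0593
```

>>> step_arm --targets '[{"tx": 0,"ty": 0,"tz": -1.5,"ax": 0,"ay": 0,"az": 0},{"tx": 0,"ty": 0,"tz": -3,"ax": 0,"ay": 0,"az": 0},{"tx": 0,"ty": 0,"tz": -4,"ax": 0,"ay": 0,"az": 0},{"tx": 0,"ty": 0,"tz": -5,"ax": 0,"ay": 0,"az": 0},{"tx": 0,"ty": 0,"tz": -5,"ax": 0,"ay": 0,"az": 0}]'

```text
clock: 6.65
ee_pos: [0.5146, -0.0941, 0.0073]
ee_rot: [-1.571, -0.0, -1.404]
ft_force: [-2.8, 1.4, 5.5]
width: 0.0596
```

The tin is on the counter (contact force reads +5.5 N). Now to let go, wait and rise.

>>> step_arm --targets '[{"tx": 0,"ty": 0,"tz": 0,"ax": 0,"ay": 0,"az": 0},{"tx": 0,"ty": 0,"tz": 0,"ax": 0,"ay": 0,"az": 0},{"tx": 0,"ty": 0,"tz": 0,"ax": 0,"ay": 0,"az": 0},{"tx": 0,"ty": 0,"tz": 0,"ax": 0,"ay": 0,"az": 0},{"tx": 0,"ty": 0,"tz": 0,"ax": 0,"ay": 0,"az": 0},{"tx": 0,"ty": 0,"tz": 0,"ax": 0,"ay": 0,"az": 0}]' --gripper 0

```text
clock: 7.4
ee_pos: [0.5143, -0.094, 0.0062]
ee_rot: [-1.571, 0.0, -1.404]
ft_force: [-0.4, -0.2, 0.6]
width: 0.0855
```

>>> step_arm --targets '[{"tx": 0,"ty": 0,"tz": 15,"ax": 0,"ay": 0,"az": 0},{"tx": 0,"ty": 0,"tz": 40,"ax": 0,"ay": 0,"az": 0},{"tx": 0,"ty": 0,"tz": 75,"ax": 0,"ay": 0,"az": 0},{"tx": -20,"ty": -30,"tz": 110,"ax": 0,"ay": 0,"az": 0},{"tx": -50,"ty": -80,"tz": 130,"ax": 0,"ay": 0,"az": 0},{"tx": -70,"ty": -130,"tz": 130,"ax": 0,"ay": 0,"az": 0},{"tx": -80,"ty": -180,"tz": 130,"ax": 0,"ay": 0,"az": 0},{"tx": -80,"ty": -230,"tz": 130,"ax": 0,"ay": 0,"az": 0},{"tx": -80,"ty": -250,"tz": 130,"ax": 0,"ay": 0,"az": 0},{"tx": -80,"ty": -250,"tz": 130,"ax": 0,"ay": 0,"az": 0}]'

```text
clock: 8.65
ee_pos: [0.4344, -0.3448, 0.1369]
ee_rot: [-1.57, -0.0, -1.406]
ft_force: [0.2, 0.5, 0.2]
width: 0.0854
```

```bash
sed -i 's/^for n in/import sys\nsfx=sys.argv[1] if len(sys.argv)>1 else "0"\nfor n in/' m0.py; sed -i 's/n+"0.pkl"/n+sfx+".pkl"/' m0.py
python3 - <<'E'
from h import *
import pickle
for n in("scene","top"):
    c=grab(n);save(c,f"pics/{n}4.png");pickle.dump(c,open(n+"4.pkl","wb"))
a=cv2.imread("pics/scene4.png")[120:320,130:400];b=cv2.imread("pics/top4.png")[120:320,180:450]
cv2.imwrite("pics/z4.png",cv2.resize(np.hstack([a,b]),None,fx=1.45,fy=1.45,interpolation=cv2.INTER_CUBIC))
E
python3 m0.py 4 | egrep "red|liner|green|h66"
```

```text
top red px [344. 173.] n 330 zmed 0.032 rect [ 735.5 -252.3] [102.6  39.2] 44.1 box [[685.0, -274.0], [712.0, -302.0], [786.0, -231.0], [759.0, -202.0]]
top red px [291. 253.] n 778 zmed 0.047 rect [512.8 -96.4] [148.8  57.6] 9.6 box [[435.0, -80.0], [444.0, -137.0], [591.0, -112.0], [581.0, -56.0]]
top h66 px [263. 181.] n 2420 zmed 0.067 rect [721.7 -16.8] [141.6 189.9] 9.6 box [[636.0, 65.0], [668.0, -122.0], [807.0, -99.0], [776.0, 89.0]]
top h66 px [375. 246.] n 2825 zmed 0.071 rect [ 509.3 -338.4] [199.8 151. ] 8.1 box [[400.0, -278.0], [421.0, -427.0], [619.0, -399.0], [598.0, -249.0]]
top h66 px [205. 262.] n 3556 zmed 0.067 rect [481.3 138.6] [140.1 190.8] 26.2 box [[376.0, 193.0], [460.0, 22.0], [586.0, 84.0], [502.0, 255.0]]
top liner px [283. 211.] n 573 zmed 0.002 rect [628.6 -77. ] [78.7 62.9] 9.6 box [[585.0, -53.0], [595.0, -115.0], [673.0, -101.0], [662.0, -39.0]]
top green px [345. 173.] n 419 zmed 0.033 rect [ 735.7 -252.3] [106.3  42.2] 44.4 box [[683.0, -274.0], [712.0, -305.0], [788.0, -230.0], [759.0, -200.0]]
top green px [252. 210.] n 243 zmed 0.045 rect [620
[... 1948 characters left out ...]
 58.7] [140.6  12. ] 28.4 box [[462.0, 31.0], [468.0, 20.0], [591.0, 87.0], [586.0, 97.0]]
scene green px [251. 202.] n 911 zmed 0.045 rect [503.6 -95. ] [180.7  61.7] 8.8 box [[410.0, -78.0], [419.0, -139.0], [598.0, -112.0], [588.0, -51.0]]
scene green px [301. 213.] n 126 zmed 0.044 rect [630.8  14.7] [50.1 52.2] 53.9 box [[595.0, 10.0], [637.0, -21.0], [667.0, 20.0], [624.0, 50.0]]
scene green px [289. 263.] n 139 zmed 0.040 rect [ 740.9 -105.2] [142.3  12.7] 14.0 box [[670.0, -116.0], [673.0, -129.0], [811.0, -94.0], [808.0, -82.0]]
scene green px [240. 286.] n 395 zmed 0.032 rect [ 738.9 -249.5] [103.   41.4] 44.4 box [[688.0, -271.0], [717.0, -300.0], [790.0, -228.0], [761.0, -199.0]]
```

View pics/z4.png

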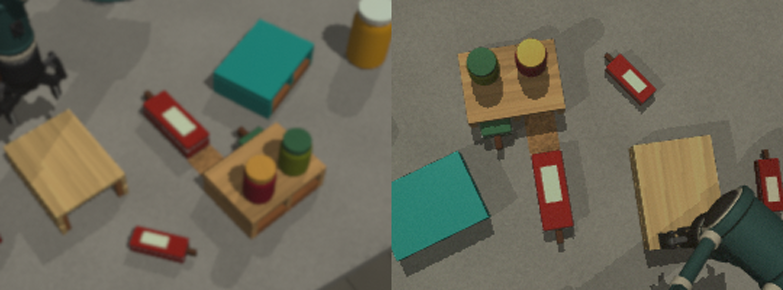

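The tin stands flat on the counter (top crop: about (552,190)) and lines up with the cork strip and the free bay. Both cameras put it at x ≈ -219, y ≈ -44 mm in the shelf frame, at the shelf's yaw of 9.6°. Slide needed: about 199 mm. Next I'll move to the tab.

>>> step_arm --targets '[{"tx": 0,"ty": 30,"tz": 0,"ax": 0,"ay": 0,"az": 0},{"tx": 0,"ty": 70,"tz": 0,"ax": 0,"ay": 0,"az": 0},{"tx": -2,"ty": 110,"tz": 0,"ax": 0,"ay": 0,"az": 0},{"tx": -4,"ty": 150,"tz": 0,"ax": 0,"ay": 0,"az": 0},{"tx": -6,"ty": 190,"tz": 0,"ax": 0,"ay": 0,"az": 0},{"tx": -10,"ty": 220,"tz": 0,"ax": 0,"ay": 0,"az": 0},{"tx": -10,"ty": 235,"tz": -15,"ax": 0,"ay": 0,"az": 0},{"tx": -10,"ty": 235,"tz": -40,"ax": 0,"ay": 0,"az": 0},{"tx": -10,"ty": 235,"tz": -65,"ax": 0,"ay": 0,"az": 0},{"tx": -10,"ty": 235,"tz": -70,"ax": 0,"ay": 0,"az": 0},{"tx": -10,"ty": 235,"tz": -70,"ax": 0,"ay": 0,"az": 0}]' --gripper 0

```text
clock: 10.12
ee_pos: [0.4239, -0.1087, 0.0658]
ee_rot: [-1.572, 0.001, -1.404]
ft_force: [0.1, -0.3, 1.1]
width: 0.0854
```

>>> step_arm --targets '[{"tx": 0,"ty": 0,"tz": -15,"ax": 0,"ay": 0,"az": 0},{"tx": 0,"ty": 0,"tz": -30,"ax": 0,"ay": 0,"az": 0},{"tx": 0,"ty": 0,"tz": -42,"ax": 0,"ay": 0,"az": 0},{"tx": 0,"ty": 0,"tz": -52,"ax": 0,"ay": 0,"az": 0},{"tx": 0,"ty": 0,"tz": -58,"ax": 0,"ay": 0,"az": 0},{"tx": 0,"ty": 0,"tz": -58,"ax": 0,"ay": 0,"az": 0}]'

```text
clock: 10.88
ee_pos: [0.4239, -0.1089, 0.0077]
ee_rot: [-1.572, 0.001, -1.404]
ft_force: [0.7, 0.4, 1.5]
width: 0.0852
```

Run:
```python
from h import *
for n in("scene","top"):
    c=grab(n);save(c,f"pics/{n}5.png")
a=cv2.imread("pics/scene5.png")[120:320,130:400];b=cv2.imread("pics/top5.png")[120:320,180:450]
cv2.imwrite("pics/z5.png",cv2.resize(np.hstack([a,b]),None,fx=1.45,fy=1.45,interpolation=cv2.INTER_CUBIC))
```

```text
(no output)
```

View pics/z5.png

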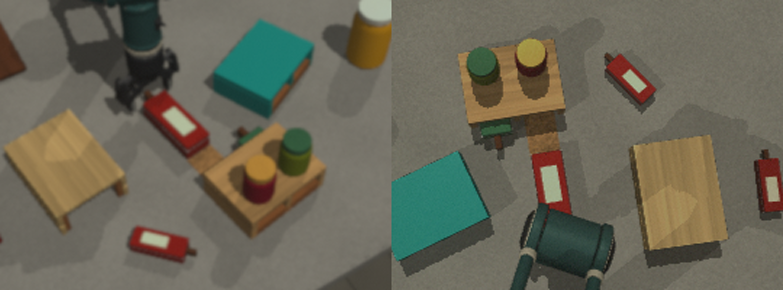

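The open fingers straddle the tab behind the tin's end (scene crop (140,95)), and nothing is touched. Next I'll close on it.

>>> step_arm --targets '[{"tx": 0,"ty": -1,"tz": 0,"ax": 0,"ay": 0,"az": 0},{"tx": 0,"ty": -1,"tz": 0,"ax": 0,"ay": 0,"az": 0},{"tx": 0,"ty": -1,"tz": 0,"ax": 0,"ay": 0,"az": 0},{"tx": 0,"ty": -1,"tz": 0,"ax": 0,"ay": 0,"az": 0},{"tx": 0,"ty": -1,"tz": 0,"ax": 0,"ay": 0,"az": 0},{"tx": 0,"ty": -1,"tz": 0,"ax": 0,"ay": 0,"az": 0},{"tx": 0,"ty": -1,"tz": 0,"ax": 0,"ay": 0,"az": 0},{"tx": 0,"ty": -1,"tz": 0,"ax": 0,"ay": 0,"az": 0},{"tx": 0,"ty": -1,"tz": 0,"ax": 0,"ay": 0,"az": 0},{"tx": 0,"ty": -1,"tz": 0,"ax": 0,"ay": 0,"az": 0}]' --gripper 1 --squeeze 30

```text
clock: 12.22
ee_pos: [0.4244, -0.11, 0.0084]
ee_rot: [-1.571, 0.0, -1.404]
ft_force: [-1.0, 0.7, 6.1]
width: 0.0134
```

>>> step_arm --targets '[{"tx": 3,"ty": 0.5,"tz": 0.5,"ax": 0,"ay": 0,"az": 0},{"tx": 10,"ty": 1.7,"tz": 0.5,"ax": 0,"ay": 0,"az": 0},{"tx": 18,"ty": 3,"tz": 0.5,"ax": 0,"ay": 0,"az": 0},{"tx": 26,"ty": 4.4,"tz": 0.5,"ax": 0,"ay": 0,"az": 0},{"tx": 34,"ty": 5.7,"tz": 0.5,"ax": 0,"ay": 0,"az": 0},{"tx": 42,"ty": 7.1,"tz": 0.5,"ax": 0,"ay": 0,"az": 0},{"tx": 50,"ty": 8.4,"tz": 0.5,"ax": 0,"ay": 0,"az": 0},{"tx": 56,"ty": 9.5,"tz": 0.5,"ax": 0,"ay": 0,"az": 0},{"tx": 60,"ty": 10.1,"tz": 0.5,"ax": 0,"ay": 0,"az": 0},{"tx": 60,"ty": 10.1,"tz": 0.5,"ax": 0,"ay": 0,"az": 0}]'

```text
clock: 13.48
ee_pos: [0.4847, -0.0999, 0.0087]
ee_rot: [-1.57, -0.0, -1.404]
ft_force: [0.2, 0.4, -2.7]
width: 0.0135
```

```bash
python3 - <<'E'
from h import *
import pickle
for n in("scene","top"):
    c=grab(n);save(c,f"pics/{n}6.png");pickle.dump(c,open(n+"6.pkl","wb"))
a=cv2.imread("pics/scene6.png")[120:320,130:400];b=cv2.imread("pics/top6.png")[120:320,180:450]
cv2.imwrite("pics/z6.png",cv2.resize(np.hstack([a,b]),None,fx=1.45,fy=1.45,interpolation=cv2.INTER_CUBIC))
E
python3 m0.py 6 | egrep "red|green px .2|liner"
```

```text
top red px [344. 173.] n 331 zmed 0.033 rect [ 735.1 -253. ] [100.9  39.1] 44.2 box [[685.0, -274.0], [713.0, -302.0], [785.0, -232.0], [758.0, -204.0]]
top red px [286. 216.] n 395 zmed 0.047 rect [593.8 -83.4] [107.6  58. ] 9.8 box [[536.0, -64.0], [546.0, -121.0], [652.0, -103.0], [642.0, -46.0]]
top liner px [281. 201.] n 117 zmed 0.002 rect [657.  -71.7] [23.3 62.3] 12.3 box [[639.0, -44.0], [652.0, -105.0], [675.0, -100.0], [662.0, -39.0]]
top green px [252. 210.] n 243 zmed 0.045 rect [619.4  10.3] [54.4 60.3] 9.5 box [[588.0, 36.0], [598.0, -24.0], [651.0, -15.0], [641.0, 45.0]]
top green px [286. 219.] n 615 zmed 0.047 rect [593.7 -83.8] [107.9  61.4] 9.9 box [[535.0, -63.0], [546.0, -123.0], [652.0, -105.0], [642.0, -44.0]]
scene red px [262. 215.] n 530 zmed 0.045 rect [571.1 -85.9] [160.7  58.6] 9.9 box [[487.0, -71.0], [497.0, -129.0], [655.0, -101.0], [645.0, -43.0]]
scene red px [309. 251.] n 234 zmed 0.112 rect [779.2 -62.9] [51.4 19.9] 59.2 box [[757.0, -80.0], [775.0, -90.0], [801.0, -46.0], [784.0, -36.0]]
scene red px [241. 289.] n 328 zmed 0.031 rect [ 740.3 -250.8] [103.5  39.6] 44.8 box [[690.0, -273.0], [718.0, -301.0], [791.0, -228.0], [763.0, -200.0]]
scene green px [297. 184.] n 172 zmed 0.040 rect [525.9  59. ] [140.5  12.9] 29.0 box [[461.0, 31.0], [468.0, 19.0], [590.0, 87.0], [584.0, 99.0]]
scene green px [263. 215.] n 957 zmed 0.045 rect [564.7 -85.2] [175.1  62.1] 9.9 box [[473.0, -70.0], [484.0, -131.0], [656.0, -101.0], [646.0, -40.0]]
scene green px [288. 262.] n 145 zmed 0.040 rect [ 739.5 -100. ] [143.1  16. ] 9.2 box [[668.0, -104.0], [670.0, -119.0], [811.0, -96.0], [809.0, -81.0]]
scene green px [241. 286.] n 390 zmed 0.032 rect [ 739.1 -249.9] [102.4  40.5] 44.4 box [[688.0, -271.0], [717.0, -300.0], [790.0, -228.0], [762.0, -200.0]]
```

View pics/z6.png

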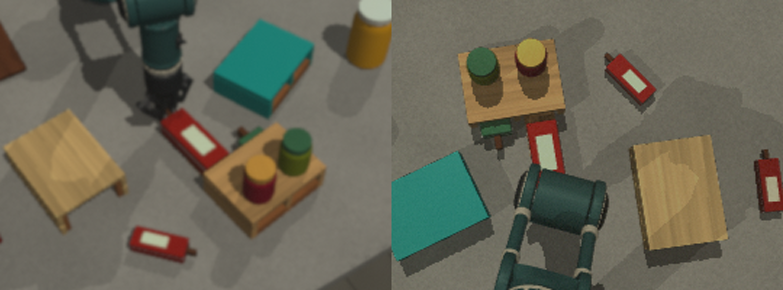

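The tin is straight (yaw 9.8°) and centred on the bay (y ≈ -44.5), with its front 13 mm before the mouth, so about 138 mm remain. Next I'll slide 118 mm in x and look at the forces.

>>> step_arm --targets '[{"tx": 4,"ty": 0.7,"tz": -0.5,"ax": 0,"ay": 0,"az": 0},{"tx": 10,"ty": 1.7,"tz": -0.5,"ax": 0,"ay": 0,"az": 0},{"tx": 17,"ty": 2.9,"tz": -0.5,"ax": 0,"ay": 0,"az": 0},{"tx": 24,"ty": 4.1,"tz": -0.5,"ax": 0,"ay": 0,"az": 0},{"tx": 31,"ty": 5.2,"tz": -0.5,"ax": 0,"ay": 0,"az": 0},{"tx": 38,"ty": 6.4,"tz": -0.5,"ax": 0,"ay": 0,"az": 0},{"tx": 45,"ty": 7.6,"tz": -0.5,"ax": 0,"ay": 0,"az": 0},{"tx": 50,"ty": 8.4,"tz": -0.5,"ax": 0,"ay": 0,"az": 0},{"tx": 55,"ty": 9.3,"tz": -0.5,"ax": 0,"ay": 0,"az": 0},{"tx": 58,"ty": 9.8,"tz": -0.5,"ax": 0,"ay": 0,"az": 0}]'

```text
clock: 14.82
ee_pos: [0.5427, -0.0901, 0.0085]
ee_rot: [-1.571, -0.0, -1.404]
ft_force: [-3.1, -1.2, 6.0]
width: 0.0136
```

>>> step_arm --targets '[{"tx": 4,"ty": 0.7,"tz": 0,"ax": 0,"ay": 0,"az": 0},{"tx": 10,"ty": 1.7,"tz": 0,"ax": 0,"ay": 0,"az": 0},{"tx": 17,"ty": 2.9,"tz": 0,"ax": 0,"ay": 0,"az": 0},{"tx": 24,"ty": 4.1,"tz": 0,"ax": 0,"ay": 0,"az": 0},{"tx": 31,"ty": 5.2,"tz": 0,"ax": 0,"ay": 0,"az": 0},{"tx": 38,"ty": 6.4,"tz": 0,"ax": 0,"ay": 0,"az": 0},{"tx": 45,"ty": 7.6,"tz": 0,"ax": 0,"ay": 0,"az": 0},{"tx": 51,"ty": 8.6,"tz": 0,"ax": 0,"ay": 0,"az": 0},{"tx": 56,"ty": 9.5,"tz": 0,"ax": 0,"ay": 0,"az": 0},{"tx": 60,"ty": 10.1,"tz": 0,"ax": 0,"ay": 0,"az": 0},{"tx": 60,"ty": 10.1,"tz": 0,"ax": 0,"ay": 0,"az": 0}]'

```text
clock: 16.2
ee_pos: [0.6033, -0.0799, 0.0085]
ee_rot: [-1.569, -0.0, -1.404]
ft_force: [-0.3, 0.7, 3.1]
width: 0.0132
```

```bash
python3 - <<'E'
from h import *
import pickle
for n in("scene","top"):
    c=grab(n);save(c,f"pics/{n}7.png");pickle.dump(c,open(n+"7.pkl","wb"))
a=cv2.imread("pics/scene7.png")[120:320,130:400];b=cv2.imread("pics/top7.png")[120:320,180:450]
cv2.imwrite("pics/z7.png",cv2.resize(np.hstack([a,b]),None,fx=1.45,fy=1.45,interpolation=cv2.INTER_CUBIC))
E
python3 m0.py 7 | egrep "red|green px .2|liner|jars"
```

```text
top red px [344. 173.] n 329 zmed 0.032 rect [ 735.9 -252.4] [102.5  40.5] 44.9 box [[685.0, -274.0], [714.0, -303.0], [787.0, -231.0], [758.0, -202.0]]
top green px [249. 210.] n 179 zmed 0.045 rect [618.4  20.8] [53.5 42. ] 6.1 box [[590.0, 39.0], [594.0, -3.0], [647.0, 3.0], [643.0, 44.0]]
top jars px [276. 156.] n 319 zmed 0.152 rect [756.  -55.5] [53.  51.3] 89.1 box [[730.0, -82.0], [781.0, -82.0], [782.0, -29.0], [731.0, -29.0]]
top jars px [242. 162.] n 316 zmed 0.152 rect [738.6  34.9] [50.4 50.9] 89.7 box [[713.0, 10.0], [764.0, 10.0], [764.0, 60.0], [713.0, 60.0]]
top jars px [109. 235.] n 768 zmed 0.150 rect [545.1 372.7] [79.6 79.2] 64.6 box [[492.0, 354.0], [564.0, 320.0], [598.0, 392.0], [526.0, 426.0]]
scene red px [276. 228.] n 173 zmed 0.045 rect [634.1 -75.8] [35.8 55.7] 6.2 box [[613.0, -50.0], [619.0, -105.0], [655.0, -102.0], [649.0, -46.0]]
scene red px [309. 252.] n 237 zmed 0.111 rect [777.9 -61.5] [51.8 22.2] 61.6 box [[756.0, -79.0], [775.0, -90.0], [800.0, -44.0], [780.0, -33.0]]
scene red px [242. 289.] n 332 zmed 0.031 rect [ 740.9 -250.1] [102.1  40.4] 
[... 578 characters left out ...]
 rect [ 739.6 -250. ] [103.3  42.4] 44.4 box [[688.0, -271.0], [717.0, -301.0], [791.0, -229.0], [762.0, -199.0]]
scene jars px [390. 125.] n 403 zmed 0.150 rect [549.9 378.1] [78.5 81.7] 4.6 box [[507.0, 416.0], [514.0, 334.0], [592.0, 341.0], [586.0, 422.0]]
scene jars px [270. 206.] n 81 zmed 0.152 rect [628.2 -88.7] [70.1 28.2] 65.4 box [[601.0, -115.0], [626.0, -126.0], [656.0, -63.0], [630.0, -51.0]]
scene jars px [335. 216.] n 282 zmed 0.151 rect [743.2  38.4] [50.2 53.3] 53.8 box [[707.0, 34.0], [750.0, 2.0], [779.0, 43.0], [736.0, 74.0]]
scene jars px [309. 236.] n 308 zmed 0.150 rect [760.3 -52.2] [51.1 52.7] 56.6 box [[724.0, -59.0], [768.0, -88.0], [796.0, -45.0], [752.0, -16.0]]
```

View pics/z7.png

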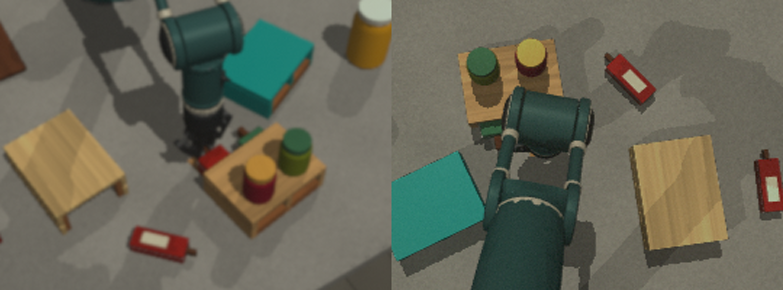

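The tin is inside the bay at low force; its visible end is at scene crop (212,160). About 18 mm remain, so I'll creep.

>>> step_arm --targets '[{"tx": 2,"ty": 0.3,"tz": 0,"ax": 0,"ay": 0,"az": 0},{"tx": 5,"ty": 0.8,"tz": 0,"ax": 0,"ay": 0,"az": 0},{"tx": 8,"ty": 1.3,"tz": 0,"ax": 0,"ay": 0,"az": 0},{"tx": 10,"ty": 1.7,"tz": 0,"ax": 0,"ay": 0,"az": 0},{"tx": 12,"ty": 2,"tz": 0,"ax": 0,"ay": 0,"az": 0},{"tx": 13,"ty": 2.2,"tz": 0,"ax": 0,"ay": 0,"az": 0},{"tx": 13,"ty": 2.2,"tz": 0,"ax": 0,"ay": 0,"az": 0}]'

```text
clock: 17.18
ee_pos: [0.6149, -0.0779, 0.0085]
ee_rot: [-1.572, 0.0, -1.404]
ft_force: [-2.9, -0.4, 5.6]
width: 0.0137
```

>>> step_arm --targets '[{"tx": 0.5,"ty": 0.1,"tz": 0,"ax": 0,"ay": 0,"az": 0},{"tx": 1,"ty": 0.2,"tz": 0,"ax": 0,"ay": 0,"az": 0},{"tx": 1.5,"ty": 0.3,"tz": 0,"ax": 0,"ay": 0,"az": 0},{"tx": 2,"ty": 0.3,"tz": 0,"ax": 0,"ay": 0,"az": 0}]'

```text
clock: 17.68
ee_pos: [0.6166, -0.0776, 0.0085]
ee_rot: [-1.572, 0.0, -1.404]
ft_force: [-3.7, -0.1, 6.6]
width: 0.0134
```

>>> step_arm --targets '[{"tx": 0.5,"ty": 0.1,"tz": 0,"ax": 0,"ay": 0,"az": 0},{"tx": 1,"ty": 0.2,"tz": 0,"ax": 0,"ay": 0,"az": 0},{"tx": 1.5,"ty": 0.3,"tz": 0,"ax": 0,"ay": 0,"az": 0},{"tx": 2,"ty": 0.3,"tz": 0,"ax": 0,"ay": 0,"az": 0}]'

```text
clock: 18.18
ee_pos: [0.6186, -0.0773, 0.0085]
ee_rot: [-1.572, 0.0, -1.404]
ft_force: [-4.3, -0.7, 6.7]
width: 0.0137
```

>>> step_arm --targets '[{"tx": 0.5,"ty": 0.1,"tz": 0,"ax": 0,"ay": 0,"az": 0},{"tx": 1,"ty": 0.2,"tz": 0,"ax": 0,"ay": 0,"az": 0},{"tx": 1,"ty": 0.2,"tz": 0,"ax": 0,"ay": 0,"az": 0}]'

```text
clock: 18.55
ee_pos: [0.6197, -0.0771, 0.0085]
ee_rot: [-1.572, 0.0, -1.404]
ft_force: [-3.8, -0.2, 7.3]
width: 0.0133
```

>>> step_arm --targets '[{"tx": 0.5,"ty": 0.1,"tz": 0,"ax": 0,"ay": 0,"az": 0},{"tx": 1,"ty": 0.2,"tz": 0,"ax": 0,"ay": 0,"az": 0},{"tx": 1,"ty": 0.2,"tz": 0,"ax": 0,"ay": 0,"az": 0}]'

```text
clock: 18.92
ee_pos: [0.6207, -0.0769, 0.0085]
ee_rot: [-1.572, 0.0, -1.404]
ft_force: [-3.4, -0.5, 6.3]
width: 0.0137
```

>>> step_arm --targets '[{"tx": 0.5,"ty": 0.1,"tz": 0,"ax": 0,"ay": 0,"az": 0},{"tx": 1,"ty": 0.2,"tz": 0,"ax": 0,"ay": 0,"az": 0},{"tx": 1,"ty": 0.2,"tz": 0,"ax": 0,"ay": 0,"az": 0}]'

```text
clock: 19.3
ee_pos: [0.6215, -0.0768, 0.0085]
ee_rot: [-1.572, 0.0, -1.404]
ft_force: [-4.4, -1.7, 7.3]
width: 0.0136
```

>>> step_arm --targets '[{"tx": 0.5,"ty": 0.1,"tz": 0,"ax": 0,"ay": 0,"az": 0},{"tx": 1,"ty": 0.2,"tz": 0,"ax": 0,"ay": 0,"az": 0},{"tx": 1,"ty": 0.2,"tz": 0,"ax": 0,"ay": 0,"az": 0}]'

```text
clock: 19.68
ee_pos: [0.6214, -0.0768, 0.0085]
ee_rot: [-1.575, 0.0, -1.404]
ft_force: [-6.9, -1.2, 10.2]
width: 0.0136
```

Run:
```python
from h import *
s=robot.state();print(s["ft_force"],s["ee_pos"])
```

```text
[-6.88214321 -1.18805204 10.18522772] [ 0.62142054 -0.07676671  0.00846664]
```

>>> step_arm --targets '[{"tx": 0.5,"ty": 0.1,"tz": 0,"ax": 0,"ay": 0,"az": 0},{"tx": 1,"ty": 0.2,"tz": 0,"ax": 0,"ay": 0,"az": 0},{"tx": 1,"ty": 0.2,"tz": 0,"ax": 0,"ay": 0,"az": 0}]'

```text
clock: 20.05
ee_pos: [0.6215, -0.0768, 0.0085]
ee_rot: [-1.576, 0.0, -1.404]
ft_force: [-10.1, -3.0, 11.7]
width: 0.0137
```

Run:
```python
from h import *
s=robot.state();print(s["ft_force"],s["ee_pos"])
```

```text
[-10.06720974  -2.98896616  11.74175724] [ 0.6214522  -0.07676774  0.00852339]
```

Firm stop at x = 621.5 with force rising to about 10 N: the tin is home. I'll relax the push, then open half-way so the fingers stay clear of the green tin.

>>> step_arm --targets '[{"tx": -1,"ty": -0.2,"tz": 0,"ax": 0,"ay": 0,"az": 0},{"tx": -1.5,"ty": -0.3,"tz": 0,"ax": 0,"ay": 0,"az": 0},{"tx": -1.5,"ty": -0.3,"tz": 0,"ax": 0,"ay": 0,"az": 0}]'

```text
clock: 20.42
ee_pos: [0.6215, -0.0768, 0.0085]
ee_rot: [-1.573, 0.0, -1.404]
ft_force: [-5.6, -0.4, 8.4]
width: 0.0136
```

>>> step_arm --targets '[{"tx": 0,"ty": 0,"tz": 0,"ax": 0,"ay": 0,"az": 0},{"tx": 0,"ty": 0,"tz": 0,"ax": 0,"ay": 0,"az": 0},{"tx": 0,"ty": 0,"tz": 0,"ax": 0,"ay": 0,"az": 0},{"tx": 0,"ty": 0,"tz": 0,"ax": 0,"ay": 0,"az": 0},{"tx": 0,"ty": 0,"tz": 0,"ax": 0,"ay": 0,"az": 0}]' --gripper 0.6

```text
clock: 21.05
ee_pos: [0.6228, -0.0764, 0.0082]
ee_rot: [-1.571, 0.0, -1.404]
ft_force: [0.5, 0.1, 0.3]
width: 0.0346
```

>>> step_arm --targets '[{"tx": -8,"ty": -1.3,"tz": 0,"ax": 0,"ay": 0,"az": 0},{"tx": -25,"ty": -4.2,"tz": 0,"ax": 0,"ay": 0,"az": 0},{"tx": -45,"ty": -7.6,"tz": 0,"ax": 0,"ay": 0,"az": 0},{"tx": -60,"ty": -10,"tz": 15,"ax": 0,"ay": 0,"az": 0},{"tx": -75,"ty": -12,"tz": 50,"ax": 0,"ay": 0,"az": 0},{"tx": -90,"ty": -25,"tz": 95,"ax": 0,"ay": 0,"az": 0},{"tx": -110,"ty": -60,"tz": 135,"ax": 0,"ay": 0,"az": 0},{"tx": -130,"ty": -110,"tz": 150,"ax": 0,"ay": 0,"az": 0},{"tx": -150,"ty": -160,"tz": 160,"ax": 0,"ay": 0,"az": 0},{"tx": -170,"ty": -210,"tz": 160,"ax": 0,"ay": 0,"az": 0},{"tx": -180,"ty": -250,"tz": 160,"ax": 0,"ay": 0,"az": 0},{"tx": -180,"ty": -250,"tz": 160,"ax": 0,"ay": 0,"az": 0},{"tx": -180,"ty": -250,"tz": 160,"ax": 0,"ay": 0,"az": 0}]'

```text
clock: 22.68
ee_pos: [0.4418, -0.3257, 0.1678]
ee_rot: [-1.571, 0.001, -1.405]
ft_force: [-0.8, -0.2, 0.6]
width: 0.0344
```

```bash
python3 - <<'E'
from h import *
import pickle
for n in("scene","top"):
    c=grab(n);save(c,f"pics/{n}8.png");pickle.dump(c,open(n+"8.pkl","wb"))
a=cv2.imread("pics/scene8.png")[120:320,130:400];b=cv2.imread("pics/top8.png")[120:320,180:450]
cv2.imwrite("pics/z8.png",cv2.resize(np.hstack([a,b]),None,fx=1.45,fy=1.45,interpolation=cv2.INTER_CUBIC))
E
python3 m0.py 8 | egrep "red|green px .2|liner|jars|h66"
```

```text
top red px [344. 173.] n 328 zmed 0.033 rect [ 735.  -252.9] [100.5  40.3] 45.4 box [[685.0, -275.0], [714.0, -303.0], [785.0, -231.0], [756.0, -203.0]]
top red px [283. 202.] n 183 zmed 0.047 rect [648.3 -74.7] [26.1 58.8] 11.7 box [[630.0, -48.0], [641.0, -106.0], [667.0, -101.0], [655.0, -43.0]]
top h66 px [263. 181.] n 2419 zmed 0.067 rect [721.1 -16.8] [141.  190.1] 9.6 box [[636.0, 65.0], [667.0, -122.0], [806.0, -99.0], [775.0, 89.0]]
top h66 px [374. 245.] n 2652 zmed 0.071 rect [ 509.2 -339. ] [200.2 152.4] 8.1 box [[399.0, -278.0], [421.0, -429.0], [619.0, -400.0], [598.0, -249.0]]
top h66 px [205. 262.] n 3561 zmed 0.067 rect [481.2 139. ] [140.3 191.5] 26.0 box [[376.0, 194.0], [460.0, 22.0], [586.0, 84.0], [502.0, 256.0]]
top liner px [284. 218.] n 337 zmed 0.002 rect [610.7 -79.9] [52.5 62.6] 9.3 box [[580.0, -53.0], [590.0, -115.0], [642.0, -107.0], [632.0, -45.0]]
top green px [283. 205.] n 239 zmed 0.045 rect [634.6 -77.5] [54.7 61.5] 10.7 box [[602.0, -52.0], [613.0, -113.0], [667.0, -103.0], [656.0, -42.0]]
top green px [252. 210.] n 243 zmed 0.044 rect [619.8  10.
[... 2209 characters left out ...]
[ 741.6 -105.1] [141.3  14.2] 15.0 box [[672.0, -117.0], [675.0, -130.0], [812.0, -94.0], [808.0, -80.0]]
scene green px [240. 286.] n 398 zmed 0.032 rect [ 739.7 -250.2] [101.5  41.8] 44.8 box [[689.0, -271.0], [719.0, -301.0], [790.0, -229.0], [761.0, -200.0]]
scene jars px [390. 125.] n 413 zmed 0.150 rect [550.3 377. ] [81.3 81.2] 2.9 box [[508.0, 415.0], [512.0, 334.0], [593.0, 339.0], [589.0, 420.0]]
scene jars px [335. 216.] n 286 zmed 0.151 rect [743.8  37.8] [50.  53.5] 55.6 box [[708.0, 32.0], [752.0, 2.0], [780.0, 43.0], [736.0, 74.0]]
scene jars px [309. 236.] n 307 zmed 0.150 rect [761.3 -52.8] [51.5 53.6] 62.4 box [[726.0, -63.0], [773.0, -88.0], [797.0, -42.0], [749.0, -18.0]]
```

View pics/z8.png

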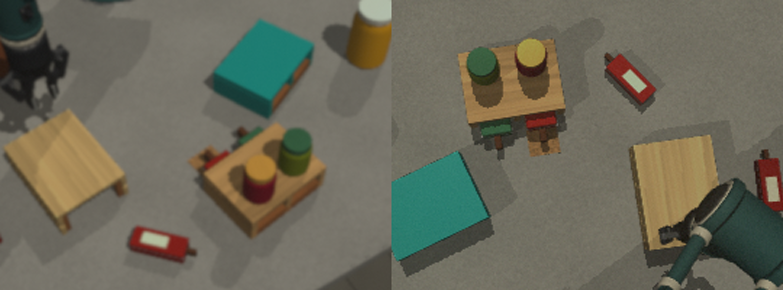

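The red tin sits in the bay beside the green one, sticking out equally (top crop about (541,125) and (495,130)). In the shelf frame the parts that stick out centre at x = -95.8 mm (red) and -95.7 mm (green). The red tin is 1.4 mm off its bay's centre line, and the jars and green tin have not moved. Handing in.

Run:
```python
from h import *
print(robot.state()["clock"]);print(robot.hand_in())
```

```text
22.775
the job is handed in; nothing more can be done
None
```

The red tin is home in the cork-lined bay, tab end outwards, and I handed the job in at 22.8 s; no verdict was reported.

**What I did:** I lifted the tin off the crate and set it on the counter in line with the free bay. After letting go, I gripped it by its tab and slid it about 200 mm. I crept the last few millimetres until it stopped firmly against the rail at about 10 N. I then eased off, opened the fingers half-way and backed the arm away.

**Last checks:**
- **Depth:** it stands out the same as the green tin, within 0.1 mm in the top view.
- **Alignment:** it is about 1.4 mm off the bay's centre line. Its angle agrees with the shelf's to within about 2°, on a small visible patch.
- **Other things:** the green tin and the jars are within about 1 mm of where they were.

**What disagreed:** the two cameras differed by about 4 mm in absolute position. I used positions relative to the shelf, which agreed to within 0.5 mm, and the robot's own contact readings. My first move call was refused because its rows left out some fields, and nothing moved.

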